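Lock the workshop tool chest

TASK

Shut the lid of the red tool chest so that its steel hasp plate lies over the lock, then take the loose U-shaped shackle out of the wooden block, put both its legs down through the plate into the lock and press it down until the hidden catches click and hold it, then let go. Press gently and stop as soon as it has clicked, do not drive the shackle hard onto the bottom of the lock or force its legs against the lock or plate, and leave the other things on the bench where they are.

Things in the scene. Friction and masses are not known exactly. Their poses are not given: they have to be found in the camera images.
- chest: Red steel tool chest, fixed to the bench, 160 deep (x) by 320 wide (y) by 116 mm high without the lid. Origin: centre of its underside. Its own -x side is the front, which carries the lock; z up.
- lid (a joint): Hinge of the red lid, along the top of the chest's far (+x) wall, 116 mm up: 0 shut, grows as the front edge rises (rad). Starts 0.45 to 0.8 open. A stiff hinge holds the lid where it is left; 5 to 10 N straight down on its front half shut it. The lid is 12 mm thick.
- hasp (a point): Centre of the hasp plate's upper face, 4 mm thick steel, 50 (x) by 94 mm (y), sticking out of the lid's front edge and moving with the lid. Two round 18 mm holes, 46 mm between centres along y. With the lid shut it lies flat over the lock, its holes over the lock's mouths, underside 2 mm and upper face 6 mm above the lock's top.
- lid_front (a point): Point on the upper face of the lid, on its middle line, 150 mm from the hinge (12 mm behind the lid's front edge, where the hasp plate's 3 mm flange is riveted on). z is normal to the lid, -x points along the lid away from the hinge. With the lid shut it is 128 mm above the bench.
- lock_mouth (a point): Middle between the two round mouths of the brass lock body, on its top face, 116 mm above the bench. The lock body (44 x 94 x 84 mm) is fixed to the chest's front. Its axes are the chest's: the mouths, 14 mm wide with a 2 mm bevel, lie 23 mm to either side along y; z is up, out of the lock. Pass the shackle's legs straight down, either way round.
- shackle: Loose U-shaped steel shackle, about 250 g. Origin: midway between its two leg tips; z points up from the tips to the crossbar; y runs from leg to leg. Legs 12 mm thick, 46 mm between centres, with 7 mm long cone tips (5 mm across at the end) and, 30 to 42 mm above the tip, a notch all round (6 mm neck). Overall 118 mm high. It stands legs down in the wooden block, tips 10 mm above the bench.
- shackle_grip (a point): Centre of the orange grip sleeve in the middle of the shackle's crossbar, 110 mm above the leg tips: a block 14 mm thick (x) by 30 long (y) by 16 mm high. Take it from above with the fingers closing along its x (across the U's plane). The same axes as the shackle.
- rest: Fixed wooden block 70 (x) by 100 (y) by 40 mm high with a slot 14 by 62 mm, 30 mm deep, along its y, where the shackle stands. Origin: centre of its underside.
- catch_left (a joint): Hidden spring ball in the lock at one leg (m): 0 sprung out, grows when a leg pushes it back (about 1.5 to 2.5 mm on the leg); springs out again below 1.2 mm when the notch arrives: the click. Its depth is not visible and differs from lock to lock: the click comes with the leg tips somewhere from 47 to 71 mm below the lock's top.
- catch_right (a joint): The other hidden spring ball, at the other leg, like catch_left. Felt when pressing slowly: the leg cones push both balls back against together about 5 to 15 N, then 2 to 8 N while the balls ride on the legs for some 23 mm, then a slight pull inward for about 3 mm: the click, then at once the firm stop.
- stop (a joint): Hidden sprung stop under the legs (m): 0 untouched, grows as the legs press it down. It is met by the tips less than 1 mm after the click, 18 N per mm; driven 1.5 mm (about 27 N) or more counts as forced.
- screw_jar: Bystander: glass screw jar, 64 mm across, 85 mm high, origin under its centre.
- screwdriver: Bystander: screwdriver lying on the bench, near the robot.
- tape: Bystander: yellow tape measure 70 x 42 x 64 mm, origin under its centre.
- wood_glue: Bystander: yellow glue bottle, 60 mm across, 140 mm high, origin under its centre.

How it is judged:
On the way, in this order (a step that is already met when the one before it is completed fails the run):
1. the lid is shut (value of joint lid below 0.03 rad), for 0.2 s.
2. the shackle's legs stand in the lock's mouths, through the hasp plate (value of joint lid below 0.03 rad and z of shackle in the frame of lock_mouth below -0.008 m and horizontal distance between shackle and lock_mouth below 0.006 m).
3. both catches have clicked into the shackle's notches (value of joint lid below 0.03 rad and value of joint each of catch_left, catch_right below 0.0012 m and z of shackle in the frame of lock_mouth below -0.0455 m and horizontal distance between shackle and lock_mouth below 0.006 m and angle between shackle's own z axis and vertical below 0.12 rad), for 0.2 s.
At the end, for the whole second after the job is handed in: Lid shut (within 0.03 rad); the shackle upright (within 0.12 rad), over the lock's middle within 6 mm, its leg tips more than 45.5 mm below the lock's top, both catches sprung out into its notches (below 1.2 mm), released and at rest (all of step 3 and linear speed of shackle below 0.01 m/s); the robot touches nothing.
It fails at once if the shackle is driven hard onto the bottom of the lock (stop pressed down 1.5 mm, about 27 N) (value of joint stop above 0.0015 m).
It fails at once if the shackle is forced against the lock body, hasp plate or lid (more than 45 N) (contact force between shackle and chest above 45 N).
It fails at once if another thing on the bench (screw jar, screwdriver, tape measure or glue bottle) is shifted by more than 30 mm (distance of any of screw_jar, screwdriver, tape, wood_glue from where it was at the start of the episode above 0.03 m).
It also fails if it takes over 72 s, if anything falls off the work surface, if the arm or the gripper's body presses on something with over 40 N, if the wrist force passes 120 N, or if a joint passes its speed limit or range.

ROBOT

A 6-joint arm with a two-finger parallel gripper is mounted at the origin on the work surface. World frame = base frame: x ahead of the robot, y to its left, z up, the work surface at z = 0. Lengths are in m, angles in rad, forces in N, time in s.
With the tool pointing down it reaches from about 0.325 to 0.775 m from the base axis. Payload 5.5 kg.
Tool frame: the origin (TCP) lies between the finger pads; the fingertips stand 14 mm ahead of it and the grasp point (between the pads) lies 5 mm behind it; z points along the fingers, y is the direction in which the jaws open and shut (so a half turn about z gives the same grasp; the last joint's range is limited). The gripper opens to 88 mm and grips with 3 to 60 N. Pads are 20 mm wide; open, the fingers measure 115 mm over their backs; the gripper's body (75 mm by 178 mm) begins 61 mm behind the grasp point.
Start: joints at [1.219, 0.091, 1.231, -0, 1.82, -0.057], TCP at [0.174, 0.574, 0.237] pointing down, gripper open.
Joint ranges: [-2.87, 2.87], [-0.86, 2.18], [0.17, 2.46], [-1.51, 4.65], [0.06, 2.69], [-2.65, 2.65]. Speed limits (rad/s): [2.57, 2.57, 3.01, 3.14, 3.14, 3.14].

INTERFACE

Orientations are given as [roll, pitch, yaw] about the fixed x, y, z axes, in that order (R = Rz(yaw) Ry(pitch) Rx(roll)).
In Python, from bench import monitor, eyes, r gives the robot as it stands.
- The arm moves only by the tool jog_arm, never from a script. Its argument "series" is one flat list of numbers, 6 for each row, row after row: the shift along the tool's x, y, z in m, then the turn, a rotation vector about the tool's x, y, z in rad. A call has 1 to 10 rows; each row is the pose to reach, as a shift and turn from the pose measured when the call began, along the tool's axes at that moment; what a row does not reach only later rows make up. A row lasts 1/8 s, in which the tool goes at most 62.5 mm and 10.7 degrees, less where a joint would pass 70% of its speed; a pose out of reach is approached as far as the arm can. A call with a gripper value outside its range is refused whole. "grip" is the opening, from -1 (shut) to 1 (fully open), set as the call begins (left out, the last holds). The fingers move at their own pace and stop on an object; "squeeze" is the grip in N (left out, the last holds). Time passes only in rows, so rows that repeat a pose let the fingers close. It gives the time, the measured TCP pose, the force and the opening at its end, in the units of the state.
- monitor.get_state(): the state, without advancing time (a new reading comes with each control period).
- eyes.camera(name): name is "side" or "top"; returns the picture (420x560x3 uint8, red, green, blue); there is no depth.
- eyes.camera_params(name): a dict with "intrinsics" (3x3 intrinsics, pixels), "k1" (the pictures are not rectified: a ray, as slopes to the right and down, at radius r is drawn at 1 + k1 r^2 times it, then the intrinsics apply), "pose" (4x4, takes a point from camera to world coordinates). Camera axes: x right, y up, looking along -z (the intrinsics and any distortion apply to the point x, -y, -z); pixel columns grow to the right and rows downward; lengths in m; the calibration is good to about 2 mm. A picture is of the moment at which its call begins. camera_params takes no time and is no camera call.
- r.close_job(): hands the job in, once; it reports no verdict.
The state is a dict: "time": time; "q": joint angles; "qd": joint speeds; "effort": joint torques, N m; "ee_pos": TCP position; "orientation": TCP orientation; "force": force on the tool from outside, world axes, zero at the start; "wrist_torque": the same for the moment, N m; "gripper_width": opening from 0.0 (shut) to 1.0 (fully open).
Only numpy, scipy, OpenCV 4.12 (cv2) and the standard library are available. Lean on these libraries where they do the work, as an engineer would, in place of code of your own. Each camera call takes 0.05 s, during which the arm holds its last target. There are 200 camera calls.

## Working session

There is one attempt and no reset: what is moved stays moved. The work goes in short steps, Python scripts to look and compute and a tool call to move; the robot and the scene stay as the last step left them, time stands still between calls to the robot, and variables do not carry over. Pictures are saved under pics/ and viewed, about 8 in all and at most 12, crops included, and the job is handed in when it is done.

Besides the shell and the picture viewer there is one more tool, called after "Call:" as name(argument=value, ...) on one line, values as JSON. jog_arm: Moves the arm, as the interface text tells. Its arguments: {"type":"object","properties":{"series":{"type":"array","items":{"type":"number"}},"grip":{"type":"number"},"squeeze":{"type":"number"}},"required":["series"]}

```bash
mkdir -p pics; cat > h.py <<'E'
import numpy as np, cv2
from bench import monitor, eyes, r
from scipy.spatial.transform import Rotation as R
def P(n): 
    p=eyes.camera_params(n); return np.array(p["intrinsics"]),p["k1"],np.array(p["pose"])
def ray(n,u,v):
    K,k1,T=P(n); d=np.linalg.inv(K)@[u,v,1]; x=d[:2].copy()
    for _ in range(30): x=d[:2]/(1+k1*(x@x))
    return T[:3,3],T[:3,:3]@np.array([x[0],-x[1],-1])
def atz(n,u,v,z):
    o,d=ray(n,u,v); return o+d*(z-o[2])/d[2]
def proj(n,p):
    K,k1,T=P(n); c=T[:3,:3].T@(np.asarray(p,float)-T[:3,3]); x=np.array([c[0],-c[1]])/-c[2]
    x=x*(1+k1*(x@x)); return (K@[*x,1])[:2]
def tri(a,b):
    A=[];B=[]
    M=np.zeros((3,3));y=np.zeros(3)
    for n,u,v in (a,b):
        o,d=ray(n,u,v); d=d/np.linalg.norm(d); Q=np.eye(3)-np.outer(d,d); M+=Q;y+=Q@o
    return np.linalg.solve(M,y)
def snap(n,f,crop=None,s=1):
    im=eyes.camera(n)[:,:,::-1]
    if crop: a,b,c,d=crop; im=im[b:d,a:c]
    cv2.imwrite("pics/"+f,cv2.resize(im,None,fx=s,fy=s,interpolation=cv2.INTER_CUBIC))
def st():
    s=monitor.get_state(); print({k:np.round(s[k],4).tolist() for k in("time","ee_pos","orientation","force","gripper_width","q")})
E
python3 -c "
from h import *
st()
a=eyes.camera('side')[:,:,::-1];b=eyes.camera('top')[:,:,::-1]
cv2.imwrite('pics/s0.png',a);cv2.imwrite('pics/t0.png',b)
for n in('side','top'):
  K,k,T=P(n);print(n,K.round(1).tolist(),k,T.round(3).tolist())
"
```

```text
{'time': 0.0, 'ee_pos': [0.1742, 0.5739, 0.2355], 'orientation': [-3.1396, -0.0001, 2.8468], 'force': [0.3379, -0.8838, -0.3224], 'gripper_width': 0.9999, 'q': [1.2193, 0.0919, 1.2319, 0.0, 1.8198, -0.0567]}
side [[417.3, 0.0, 282.1], [0.0, 417.3, 210.5], [0.0, 0.0, 1.0]] -0.10000560278950804 [[0.986, 0.112, -0.124, 0.419], [-0.165, 0.554, -0.816, -0.823], [-0.023, 0.825, 0.565, 0.685], [0.0, 0.0, 0.0, 1.0]]
top [[403.2, 0.0, 277.1], [0.0, 403.2, 204.9], [0.0, 0.0, 1.0]] -0.025086257532229306 [[0.029, 0.986, -0.164, 0.388], [-1.0, 0.03, 0.003, 0.014], [0.008, 0.164, 0.986, 1.061], [0.0, 0.0, 0.0, 1.0]]
```

View pics/s0.png

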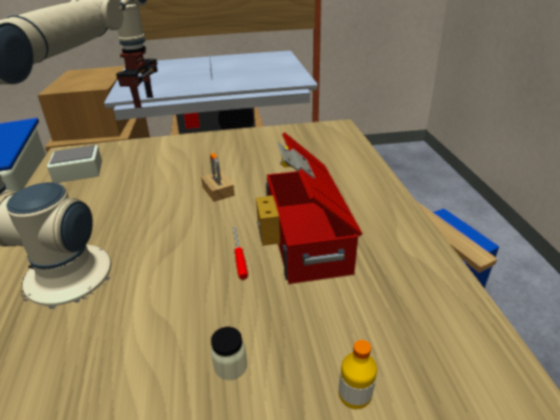

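View pics/t0.png

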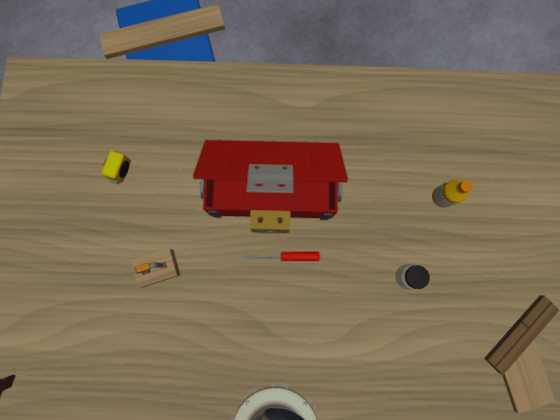

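The side view shows the open lid with the hasp at (297,157), the lock at (267,218) and the shackle at (214,165). In the top view the lock is at (270,220), the hasp at (270,180) and the shackle block at (153,268). I'll enlarge these areas next.

```bash
python3 -c "
import cv2,numpy as np
s=cv2.imread('pics/s0.png');t=cv2.imread('pics/t0.png')
c=lambda im,x,y,w,h,k:cv2.resize(im[y:y+h,x:x+w],None,fx=k,fy=k,interpolation=cv2.INTER_CUBIC)
A=c(t,190,135,160,100,5)
B=np.hstack([c(t,125,240,66,50,6),c(s,190,145,66,60,5)[:300]]) if 0 else None
cv2.imwrite('pics/a.png',A)
b=c(t,128,243,50,50,8);d=c(s,195,148,50,50,8);e=c(s,250,130,80,120,5)
cv2.imwrite('pics/b.png',np.hstack([b,d]))
"
```

```text
(no output)
```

View pics/a.png

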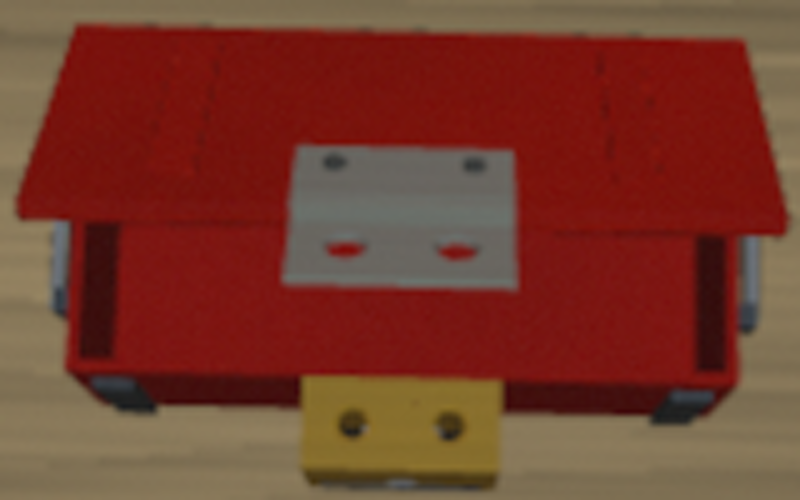

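View pics/b.png

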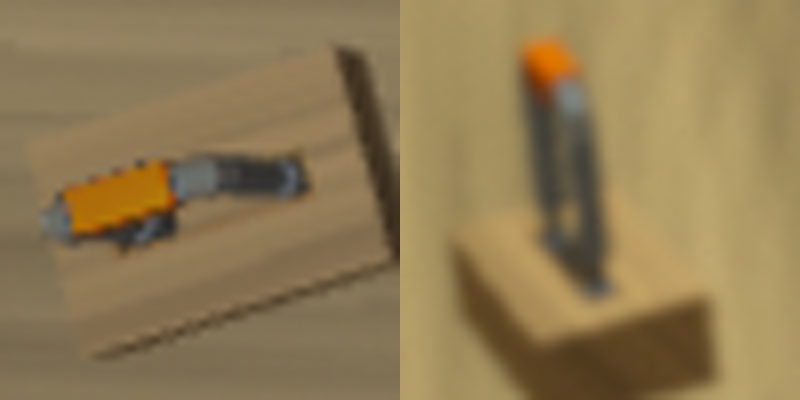

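The mouths show at (352,424) and (449,426) in the lock crop. The block's top corners are near (28,150), (340,45), (395,262) and (92,358) in the shackle crop. The orange sleeve's top spans about (65,190) to (175,205).

```bash
cat > m.py <<'E'
from h import *
c=lambda x,y,k,ox,oy:((x+.5)/k-.5+ox,(y+.5)/k-.5+oy)
A=lambda x,y,z:atz('top',*c(x,y,5,190,135),z)
B=lambda x,y,z:atz('top',*c(x,y,8,128,243),z)
l,rr=A(352,424,.116),A(449,426,.116)
print('mouths',l,rr,np.linalg.norm(l-rr),(l+rr)/2)
f=A(303,377,.116),A(503,380,.116),A(498,473,.116),A(303,470,.116);print('lock top',[x.round(4) for x in f],np.mean(f,0))
cl,cr=A(70,372,.116),A(736,384,.116);print('chest front',cl,cr,np.linalg.norm(cl-cr))
d=cl-cr;print('yaw from front',np.arctan2(-d[0],d[1]))
k=[B(*p,.04) for p in((28,150),(340,45),(395,262),(92,358))]
print('block',np.mean(k,0),[np.linalg.norm(k[i]-k[i-1]).round(4) for i in range(4)],[np.arctan2(*(k[a]-k[b])[:2][[0,1]]*[-1,1]) for a,b in((0,1),(3,2))])
s=[B(*p,.128) for p in((65,193),(165,163),(176,205),(72,236))]
print('sleeve',np.mean(s,0),[np.linalg.norm(s[i]-s[i-1]).round(4) for i in range(4)],[np.arctan2(-(s[a]-s[b])[0],(s[a]-s[b])[1]) for a,b in((0,1),(3,2))])
S=lambda x,y:c(x,y,8,195,148)
print('sleeve top tri',tri(('top',*c(120,200,8,128,243)),('side',*S(548-400,50))))
# lid
psi=np.arctan2(-d[0],d[1]);ex=np.array([np.cos(psi),np.sin(psi),0]);ez=np.array([0,0,1.])
m=(l+rr)/2;m[2]=0
# hinge at hx ahead of the mouth middle; lock 44 deep: mouth ~22 mm ahead of chest front
for th in(.45,.5,.55,.6,.65,.7,.75,.8):
  h=m+ex*(.022+.160)+ez*.116
  fr=h-ex*.162*np.cos(th)+ez*.162*np.sin(th); fr+=.012*(ex*np.sin(th)+ez*np.cos(th))
  print(th,((proj('top',fr)-[190,135])*5).round(), fr.round(3))
E
python3 m.py
```

```text
mouths [0.50918134 0.04972603 0.116     ] [0.50958786 0.00388975 0.116     ] 0.04583807550630953 [0.5093846  0.02680789 0.116     ]
lock top [array([0.5309, 0.0737, 0.116 ]), array([ 0.5323, -0.0211,  0.116 ]), array([ 0.488 , -0.0198,  0.116 ]), array([0.4867, 0.072 , 0.116 ])] [0.50948382 0.02620993 0.116     ]
chest front [0.53003197 0.18428152 0.116     ] [ 0.53369632 -0.13182705  0.116     ] 0.3161298036843189
yaw from front 0.011591540339774655
block [0.38855673 0.31288867 0.04      ] [np.float64(0.0683), np.float64(0.1023), np.float64(0.0704), np.float64(0.0978)] [np.float64(0.35778763052177426), np.float64(0.33683183709291936)]
sleeve [0.38875119 0.31423431 0.128     ] [np.float64(0.0124), np.float64(0.0296), np.float64(0.0125), np.float64(0.0307)] [np.float64(0.3233079325640145), np.float64(0.32102453983118456)]
sleeve top tri [0.38834292 0.31350819 0.12974922]
0.45 [399. 305.] [0.551 0.027 0.197]
0.5 [399. 292.] [0.555 0.027 0.204]
0.55 [399. 279.] [0.56  0.027 0.211]
0.6 [399. 265.] [0.564 0.027 0.217]
0.65 [399. 250.] [0.57  0.028 0.224]
0.7 [399. 234.] [0.575 0.028 0.23 ]
0.75 [399. 217.] [0.581 0.028 0.235]
0.8 [399. 200.] [0.587 0.028 0.241]
```

The measurements agree with the given sizes: 45.8 mm between mouths and a 100 x 70 mm block. The mouth centre is at (0.5094, 0.0268) with yaw 0.012. The shackle is at (0.3887, 0.314) with yaw about 0.33. Next I'll work out the moves to a point above the lid, beside the hasp.

```bash
cat > go.py <<'E'
import sys; from h import *
# usage: go.py x y z yaw [x y z yaw ...] -> tool shifts (level tool target)
a=np.array(list(map(float,sys.argv[1:]))).reshape(-1,4)
s=monitor.get_state(); R0=R.from_euler('xyz',s["orientation"]); p0=np.array(s["ee_pos"])
st()
for x,y,z,w in a:
    Rt=R.from_euler('xyz',[np.pi,0,w]); print((R0.inv().apply(np.array([x,y,z])-p0)).round(4).tolist(),(R0.inv()*Rt).as_rotvec().round(4).tolist())
E
python3 go.py .25 .50 .30 2.6 .585 .105 .30 1.582
```

```text
{'time': 0.1, 'ee_pos': [0.1742, 0.5739, 0.2356], 'orientation': [-3.1398, -0.0001, 2.8468], 'force': [0.8442, 0.2844, -0.3565], 'gripper_width': 1.0025, 'q': [1.2193, 0.0918, 1.2318, -0.0, 1.8198, -0.0567]}
[-0.0939, -0.0488, -0.0643] [-0.0018, 0.0001, 0.2468]
[-0.5293, -0.3294, -0.0638] [-0.0016, 0.001, 1.2648]
```

Call:
jog_arm(series=[-0.04,-0.02,-0.04,0,0,0.13,-0.094,-0.049,-0.064,0,0,0.247,-0.529,-0.329,-0.064,0,0,1.265,-0.529,-0.329,-0.064,0,0,1.265,-0.529,-0.329,-0.064,0,0,1.265,-0.529,-0.329,-0.064,0,0,1.265,-0.529,-0.329,-0.064,0,0,1.265,-0.529,-0.329,-0.064,0,0,1.265,-0.529,-0.329,-0.064,0,0,1.265,-0.529,-0.329,-0.064,0,0,1.265], grip=-1)

```text
time: 1.35
ee_pos: [0.5726, 0.1192, 0.2996]
orientation: [-3.14, 0.002, 1.582]
force: [0.4, 0.9, 0.7]
gripper_width: 0.001
```

Call:
jog_arm(series=[-0.014,0.0125,0.03,0,0,0,-0.014,0.0125,0.045,0,0,0,-0.014,0.0125,0.058,0,0,0,-0.014,0.01,0.071,0,0,0,-0.014,0.007,0.084,0,0,0,-0.014,0.005,0.097,0,0,0,-0.014,0.002,0.11,0,0,0,-0.014,0,0.123,0,0,0,-0.014,-0.004,0.135,0,0,0,-0.014,-0.006,0.143,0,0,0])

```text
time: 2.6
ee_pos: [0.5661, 0.106, 0.1557]
orientation: [-3.14, 0.0, 1.583]
force: [-0.5, 2.1, 2.8]
gripper_width: 0.006
```

Call:
jog_arm(series=[0,-0.002,0.005,0,0,0,0,-0.003,0.009,0,0,0,0,-0.004,0.012,0,0,0,0,-0.004,0.014,0,0,0,0,-0.004,0.0155,0,0,0,0,-0.004,0.0155,0,0,0])

```text
time: 3.35
ee_pos: [0.5623, 0.1056, 0.1428]
orientation: [3.141, 0.001, 1.583]
force: [-1.6, -0.3, 11.3]
gripper_width: 0.006
```

```bash
python3 -c "
from h import *
st(); snap('top','t1.png',(190,135,350,235),5)"
```

```text
{'time': 3.35, 'ee_pos': [0.5623, 0.1056, 0.1428], 'orientation': [3.1412, 0.0007, 1.5825], 'force': [-1.604, -0.282, 11.3386], 'gripper_width': 0.0059, 'q': [0.1267, 0.0176, 1.4726, -0.0007, 1.6511, 0.1149]}
```

View pics/t1.png

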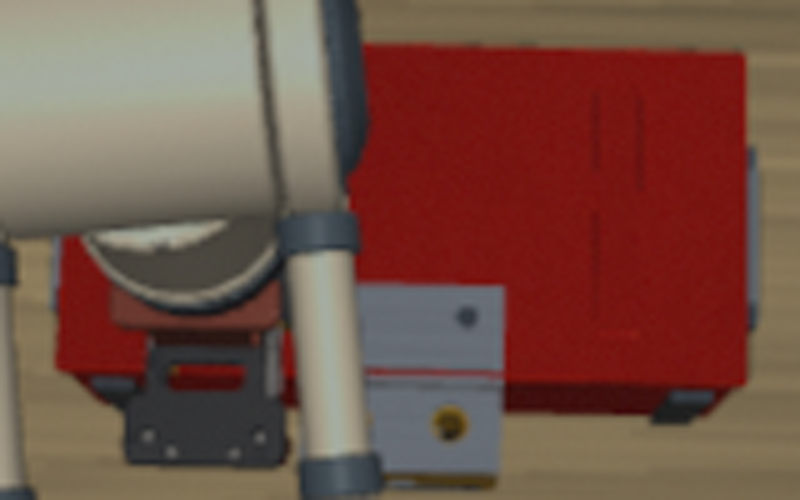

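The lid looks shut: the hasp plate lies over the lock and the right mouth shows through its hole at (450,422). The fingertip is at 0.1288 m, against 0.128 m when shut. I'll press slightly more to make sure.

Call:
jog_arm(series=[0,0,0.002,0,0,0,0,0,0.003,0,0,0,0,0,0.003,0,0,0])

```text
time: 3.78
ee_pos: [0.5623, 0.1056, 0.1428]
orientation: [3.139, 0.0, 1.582]
force: [-4.8, 0.3, 14.3]
gripper_width: 0.008
```

The extra push gave no movement while the force rose, so the lid is shut. Next is the shackle.

```bash
python3 go.py .5623 .1056 .22 1.58 .3887 .314 .22 1.90
```

```text
{'time': 3.775, 'ee_pos': [0.5623, 0.1056, 0.1428], 'orientation': [3.1394, 0.0004, 1.5824], 'force': [-4.7897, 0.3255, 14.3348], 'gripper_width': 0.008, 'q': [0.1266, 0.0159, 1.4743, -0.0007, 1.6492, 0.1149]}
[-0.0, 0.0002, -0.0772] [0.0022, 0.0004, 0.0024]
[0.2104, -0.171, -0.0777] [0.0021, 0.0007, -0.3176]
```

Call:
jog_arm(series=[0,0,-0.04,0,0,0,0,0,-0.077,0,0,0,0.21,-0.171,-0.078,0.002,0,-0.318,0.21,-0.171,-0.078,0.002,0,-0.318,0.21,-0.171,-0.078,0.002,0,-0.318,0.21,-0.171,-0.078,0.002,0,-0.318,0.21,-0.171,-0.078,0.002,0,-0.318,0.21,-0.171,-0.078,0.002,0,-0.318,0.21,-0.171,-0.078,0.002,0,-0.318], grip=0.2)

```text
time: 4.9
ee_pos: [0.3891, 0.3128, 0.2198]
orientation: [-3.14, 0.002, 1.9]
force: [-0.0, -0.6, 0.7]
gripper_width: 0.598
```

```bash
python3 go.py .3887 .314 .16 1.90 .3887 .314 .117 1.90; python3 -c "
from h import *
snap('side','s2.png',(180,110,340,230),5)"
```

```text
{'time': 4.9, 'ee_pos': [0.3891, 0.3128, 0.2198], 'orientation': [-3.1405, 0.0017, 1.8997], 'force': [-0.0107, -0.5735, 0.7109], 'gripper_width': 0.5983, 'q': [0.6098, -0.1817, 1.5252, -0.0014, 1.7996, 0.2806]}
[0.0014, 0.0001, 0.0598] [-0.0011, 0.0017, -0.0003]
[0.0015, 0.0001, 0.1028] [-0.0011, 0.0017, -0.0003]
```

View pics/s2.png

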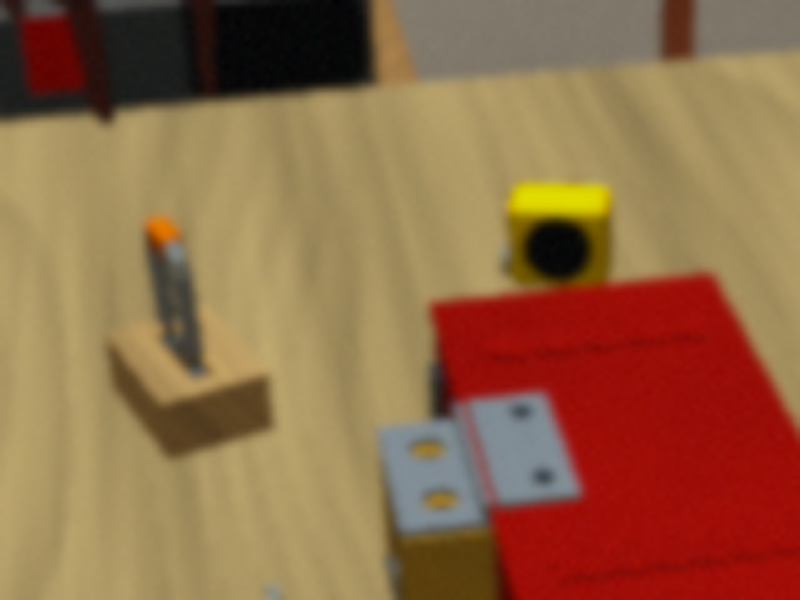

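The lid is shut with both holes over the brass, at crop (428,449) and (440,498). The fingers hang above the shackle. I'll check the finger projection and the hole positions.

```bash
python3 -c "
from h import *
c=lambda x,y:((x+.5)/5-.5+180,(y+.5)/5-.5+110)
print((proj('side',[.389,.313,.206])-[180,110])*5)
a=atz('side',*c(428,449),.122);b=atz('side',*c(440,498),.122);print(a,b,(a+b)/2)
print(atz('side',*c(162,227),.128))"
```

```text
[152.08208583 100.50922344]
[0.50893697 0.04581126 0.122     ] [0.50885552 0.00163703 0.122     ] [0.50889624 0.02372414 0.122     ]
[0.3847005  0.30983662 0.128     ]
```

Call:
jog_arm(series=[0.0015,0,0.04,-0.001,0.002,0,0.0015,0,0.08,-0.001,0.002,0,0.0015,0,0.103,-0.001,0.002,0,0.0015,0,0.103,-0.001,0.002,0])

```text
time: 5.45
ee_pos: [0.3886, 0.3121, 0.1145]
orientation: [-3.137, 0.001, 1.897]
force: [-0.9, 0.2, -0.0]
gripper_width: 0.604
```

Call:
jog_arm(series=[0.0015,0,-0.003,0,0,0,0.0015,0,-0.003,0,0,0,0.0015,0,-0.003,0,0,0,0.0015,0,-0.003,0,0,0,0.0015,0,-0.003,0,0,0,0.0015,0,-0.003,0,0,0], grip=-1, squeeze=40)

```text
time: 6.2
ee_pos: [0.3884, 0.3137, 0.1179]
orientation: [-3.138, 0.001, 1.897]
force: [0.9, 0.6, 1.8]
gripper_width: 0.155
```

The sleeve is gripped: 0.155 of 88 mm is 13.6 mm. Now I'll lift and carry it.

Call:
jog_arm(series=[0,0,-0.02,0,0,0,0,0,-0.05,0,0,0,0,0,-0.09,0,0,0,0,0,-0.14,0,0,0,0,0,-0.14,0,0,0])

```text
time: 6.82
ee_pos: [0.3895, 0.3147, 0.2639]
orientation: [3.137, -0.002, 1.897]
force: [0.1, -0.3, -2.6]
gripper_width: 0.155
```

```bash
python3 go.py .5094 .0268 .258 1.582
```

```text
{'time': 6.825, 'ee_pos': [0.3895, 0.3147, 0.2639], 'orientation': [3.1373, -0.0016, 1.8971], 'force': [0.1331, -0.3459, -2.6163], 'gripper_width': 0.1554, 'q': [0.6113, -0.1722, 1.4387, 0.0004, 1.8705, 0.2851]}
[-0.3111, 0.0213, 0.0054] [0.004, -0.0023, 0.315]
```

Call:
jog_arm(series=[-0.05,0.004,0.003,0.004,-0.002,0.06,-0.1,0.007,0.005,0.004,-0.002,0.12,-0.15,0.01,0.005,0.004,-0.002,0.18,-0.2,0.014,0.005,0.004,-0.002,0.22,-0.25,0.017,0.005,0.004,-0.002,0.27,-0.29,0.02,0.005,0.004,-0.002,0.3,-0.311,0.021,0.005,0.004,-0.002,0.315,-0.311,0.021,0.005,0.004,-0.002,0.315,-0.311,0.021,0.005,0.004,-0.002,0.315,-0.311,0.021,0.005,0.004,-0.002,0.315])

```text
time: 8.07
ee_pos: [0.5087, 0.0277, 0.2583]
orientation: [-3.141, -0.001, 1.584]
force: [-0.2, -0.7, -1.9]
gripper_width: 0.157
```

```bash
python3 go.py .5094 .0268 .235 1.582; python3 -c "
from h import *
s=eyes.camera('side')[130:250,210:310,::-1]; t=eyes.camera('top')[135:255,215:315,::-1]
f=lambda i:cv2.resize(i,None,fx=4,fy=4,interpolation=cv2.INTER_CUBIC)
cv2.imwrite('pics/c3.png',np.hstack([f(s),f(t)]))"
```

```text
{'time': 8.075, 'ee_pos': [0.5087, 0.0277, 0.2583], 'orientation': [-3.1412, -0.0005, 1.5835], 'force': [-0.2148, -0.7094, -1.8565], 'gripper_width': 0.157, 'q': [-0.0127, -0.1462, 1.4252, 0.0005, 1.863, -0.0253]}
[-0.0009, 0.0007, 0.0233] [-0.0004, -0.0005, 0.0015]
```

View pics/c3.png

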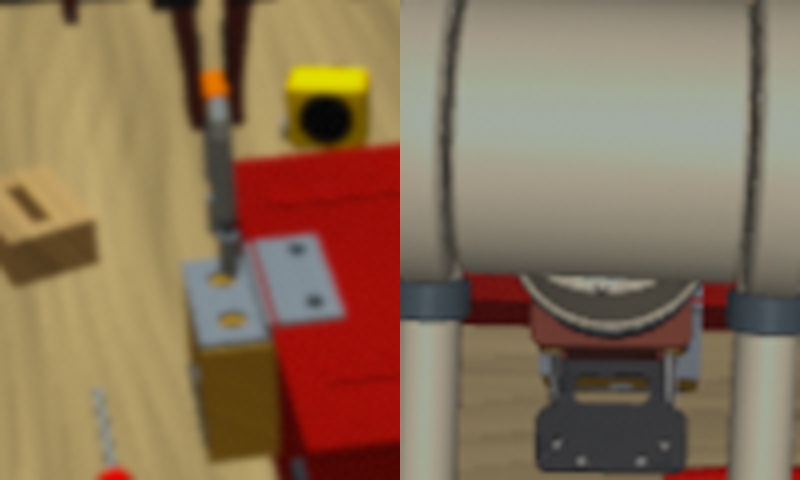

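The near leg tip shows at crop (232,275), about 45 px above its hole at (232,320). I'll compare these with their predicted projections.

```bash
python3 -c "
from h import *
f=lambda p:((proj('side',p)-[210,130]+.5)*4-.5).round(1)
c=lambda x,y:((x+.5)/4-.5+210,(y+.5)/4-.5+130)
print('tip -y',f([.5087,.0047,.150]),'tip +y',f([.5087,.0507,.150]),'top sleeve',f([.5087,.0277,.268]))
print('holes',f([.5094,.0038,.122]),f([.5094,.0498,.122]))
print('tip from px at z=.150',atz('side',*c(232,276),.150),'hole',atz('side',*c(233,320),.122),atz('side',*c(221,280),.122))
cv2.imwrite('pics/c4.png',cv2.resize(cv2.imread('pics/c3.png')[200:360,160:310],None,fx=4,fy=4,interpolation=cv2.INTER_CUBIC))"
```

```text
tip -y [228.9 276.4] tip +y [218.8 236.7] top sleeve [214.4  79.2]
holes [232.3 316.2] [222.2 275.6]
tip from px at z=.150 [0.51055192 0.00477407 0.15      ] hole [ 5.09254622e-01 -2.90711707e-04  1.22000000e-01] [0.50800671 0.04495147 0.122     ]
```

View pics/c4.png

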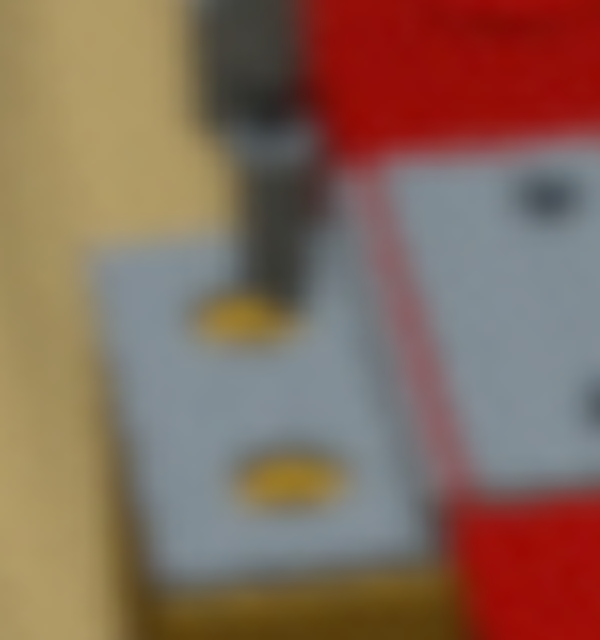

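The tip lands where I predicted, so the shackle-to-tool offset is right. For the middle y, the top view says 0.0268 and the side view 0.0237, so I'll aim between them and look again from just above the plate.

Call:
jog_arm(series=[-0.0025,0.0005,0.01,0,0,0.0015,-0.0025,0.0005,0.018,0,0,0.0015,-0.0025,0.0005,0.021,0,0,0.0015,-0.0025,0.0005,0.021,0,0,0.0015])

```text
time: 8.68
ee_pos: [0.5092, 0.0251, 0.2371]
orientation: [-3.141, -0.0, 1.582]
force: [1.1, -0.1, -2.1]
gripper_width: 0.155
```

```bash
python3 -c "
from h import *
st(); snap('side','s5.png',(245,170,295,220),12)
p=np.array(monitor.get_state()['ee_pos'])
f=lambda p:((proj('side',p)-[245,170]+.5)*12-.5).round(1)
for dy in(-.023,.023): print(f(p+[0,dy,-.108]))
for y in (.0238,.0255,.0268): print(y,f([.5092,y-.023,.122]),f([.5092,y+.023,.122]))"
```

```text
{'time': 8.675, 'ee_pos': [0.5092, 0.0251, 0.2371], 'orientation': [-3.1408, -0.0004, 1.582], 'force': [1.1097, -0.0907, -2.0687], 'gripper_width': 0.1552, 'q': [-0.0177, -0.1508, 1.4671, 0.0004, 1.8261, -0.0288]}
[277.2 443.5]
[246.7 322. ]
0.0238 [279. 478.] [248.5 355.6]
0.0255 [277.8 473.3] [247.4 351.3]
0.0268 [276.9 469.8] [246.6 348. ]
```

View pics/s5.png

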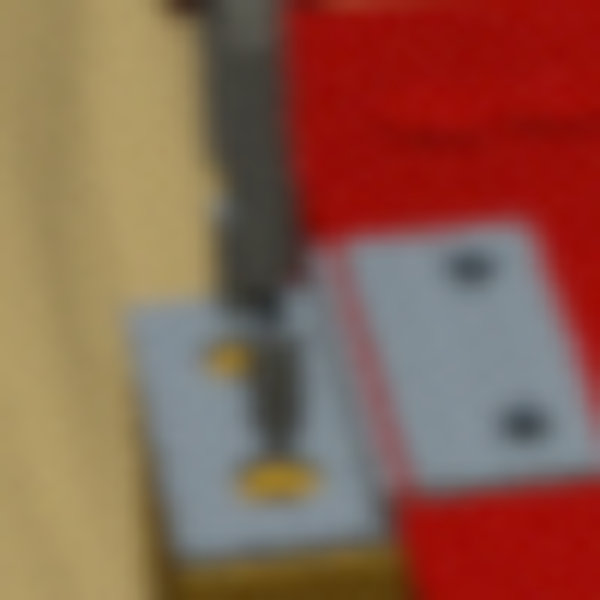

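The near tip shows at (278,455) and its hole at (277,480). Compared with the predictions this puts y near 0.026, and x is aligned. I'll descend gently and watch the forces.

Call:
jog_arm(series=[0.001,0,0.003,0,0,0,0.001,0,0.006,0,0,0,0.001,0,0.009,0,0,0,0.001,0,0.012,0,0,0,0.001,0,0.012,0,0,0])

```text
time: 9.35
ee_pos: [0.5092, 0.0261, 0.225]
orientation: [-3.141, -0.0, 1.582]
force: [0.3, 0.2, -1.7]
gripper_width: 0.156
```

Call:
jog_arm(series=[0,0,0.002,0,0,0,0,0,0.004,0,0,0,0,0,0.006,0,0,0,0,0,0.008,0,0,0,0,0,0.01,0,0,0,0,0,0.01,0,0,0])

```text
time: 10.1
ee_pos: [0.5091, 0.0261, 0.2148]
orientation: [-3.14, -0.0, 1.582]
force: [0.6, -0.1, -3.6]
gripper_width: 0.16
```

Call:
jog_arm(series=[0,0,0.002,0,0,0,0,0,0.004,0,0,0,0,0,0.006,0,0,0,0,0,0.008,0,0,0,0,0,0.01,0,0,0,0,0,0.01,0,0,0])

```text
time: 10.85
ee_pos: [0.509, 0.0261, 0.2045]
orientation: [-3.14, -0.0, 1.582]
force: [0.1, -0.1, -2.6]
gripper_width: 0.154
```

Call:
jog_arm(series=[0,0,0.001,0,0,0,0,0,0.002,0,0,0,0,0,0.003,0,0,0,0,0,0.004,0,0,0,0,0,0.005,0,0,0,0,0,0.006,0,0,0,0,0,0.006,0,0,0])

```text
time: 11.72
ee_pos: [0.5089, 0.0261, 0.1984]
orientation: [-3.14, -0.0, 1.582]
force: [-0.5, 0.3, -1.7]
gripper_width: 0.159
```

Call:
jog_arm(series=[0,0,0.001,0,0,0,0,0,0.002,0,0,0,0,0,0.003,0,0,0,0,0,0.004,0,0,0,0,0,0.004,0,0,0])

```text
time: 12.35
ee_pos: [0.5091, 0.0261, 0.1952]
orientation: [-3.141, -0.0, 1.582]
force: [0.0, 1.7, 3.3]
gripper_width: 0.158
```

Ball contact is felt at about TCP z 0.196. The click should come about 30 mm deeper.

Call:
jog_arm(series=[0,0,0.002,0,0,0,0,0,0.003,0,0,0,0,0,0.004,0,0,0,0,0,0.005,0,0,0,0,0,0.006,0,0,0,0,0,0.006,0,0,0])

```text
time: 13.1
ee_pos: [0.5091, 0.0261, 0.1886]
orientation: [-3.14, -0.0, 1.582]
force: [0.9, 0.7, 0.3]
gripper_width: 0.15
```

Call:
jog_arm(series=[0,0,0.0015,0,0,0,0,0,0.003,0,0,0,0,0,0.0045,0,0,0,0,0,0.006,0,0,0,0,0,0.0075,0,0,0,0,0,0.009,0,0,0,0,0,0.0105,0,0,0,0,0,0.012,0,0,0,0,0,0.012,0,0,0])

```text
time: 14.22
ee_pos: [0.509, 0.0262, 0.1759]
orientation: [-3.14, -0.001, 1.582]
force: [1.0, -0.2, -0.6]
gripper_width: 0.157
```

Call:
jog_arm(series=[0,0,0.001,0,0,0,0,0,0.002,0,0,0,0,0,0.003,0,0,0,0,0,0.004,0,0,0,0,0,0.005,0,0,0,0,0,0.005,0,0,0])

```text
time: 14.98
ee_pos: [0.5089, 0.0261, 0.1704]
orientation: [-3.139, -0.0, 1.582]
force: [1.1, 0.0, -0.5]
gripper_width: 0.157
```

Call:
jog_arm(series=[0,0,0.0005,0,0,0,0,0,0.001,0,0,0,0,0,0.0015,0,0,0,0,0,0.002,0,0,0,0,0,0.002,0,0,0])

```text
time: 15.6
ee_pos: [0.5086, 0.0262, 0.1673]
orientation: [-3.138, -0.001, 1.582]
force: [2.7, 1.4, -5.3]
gripper_width: 0.158
```

The inward pull is felt (−5.3 N), so the click is near. I'll use small steps from here.

Call:
jog_arm(series=[0,0,0.0004,0,0,0,0,0,0.0008,0,0,0,0,0,0.0008,0,0,0])

```text
time: 15.98
ee_pos: [0.5086, 0.0262, 0.1665]
orientation: [-3.138, -0.001, 1.582]
force: [1.2, 0.9, -2.3]
gripper_width: 0.158
```

Call:
jog_arm(series=[0,0,0.0004,0,0,0,0,0,0.0008,0,0,0,0,0,0.0008,0,0,0])

```text
time: 16.35
ee_pos: [0.5086, 0.0262, 0.1658]
orientation: [-3.138, -0.001, 1.582]
force: [1.7, 0.6, -0.9]
gripper_width: 0.155
```

Call:
jog_arm(series=[0,0,0.0004,0,0,0,0,0,0.0008,0,0,0,0,0,0.0008,0,0,0])

```text
time: 16.73
ee_pos: [0.5087, 0.0262, 0.1655]
orientation: [-3.138, -0.001, 1.582]
force: [0.7, 1.6, 1.9]
gripper_width: 0.152
```

Call:
jog_arm(series=[0,0,0.0004,0,0,0,0,0,0.0008,0,0,0,0,0,0.0008,0,0,0])

```text
time: 17.1
ee_pos: [0.5088, 0.0262, 0.1652]
orientation: [-3.139, -0.001, 1.582]
force: [0.4, 0.5, 5.1]
gripper_width: 0.157
```

After the inward pull there is a firm rise of about 10 N/mm, which is the stop. I'll pull up gently to test the hold.

Call:
jog_arm(series=[0,0,-0.0005,0,0,0,0,0,-0.001,0,0,0,0,0,-0.0015,0,0,0,0,0,-0.0015,0,0,0])

```text
time: 17.6
ee_pos: [0.5086, 0.0262, 0.1659]
orientation: [-3.138, -0.001, 1.582]
force: [2.6, 0.8, -3.0]
gripper_width: 0.163
```

Call:
jog_arm(series=[0,0,-0.0005,0,0,0,0,0,-0.001,0,0,0,0,0,-0.0015,0,0,0,0,0,-0.0015,0,0,0])

```text
time: 18.1
ee_pos: [0.5085, 0.0262, 0.1668]
orientation: [-3.137, -0.001, 1.582]
force: [2.7, 1.2, -6.8]
gripper_width: 0.152
```

It resists the pull (−6.8 N), so the catches hold. I'll seat it back against the stop and press lightly.

Call:
jog_arm(series=[0,0,0.0005,0,0,0,0,0,0.001,0,0,0,0,0,0.0015,0,0,0,0,0,0.002,0,0,0,0,0,0.002,0,0,0])

```text
time: 18.73
ee_pos: [0.5087, 0.0263, 0.1655]
orientation: [-3.138, -0.001, 1.582]
force: [1.3, 1.1, 3.0]
gripper_width: 0.156
```

Call:
jog_arm(series=[0,0,0.0005,0,0,0,0,0,0.001,0,0,0,0,0,0.001,0,0,0])

```text
time: 19.1
ee_pos: [0.5088, 0.0262, 0.1652]
orientation: [-3.139, -0.001, 1.582]
force: [0.6, 1.2, 5.4]
gripper_width: 0.16
```

Call:
jog_arm(series=[0,0,0.0005,0,0,0,0,0,0.001,0,0,0,0,0,0.001,0,0,0])

```text
time: 19.48
ee_pos: [0.5088, 0.0262, 0.1651]
orientation: [-3.14, -0.001, 1.582]
force: [-1.1, 0.3, 6.8]
gripper_width: 0.156
```

The stop is firm at about 9 N net. I'll release and rise.

Call:
jog_arm(series=[0,0,0,0,0,0,0,0,0,0,0,0,0,0,0,0,0,0,0,0,0,0,0,0,0,0,0,0,0,0], grip=-0.2)

```text
time: 20.1
ee_pos: [0.5088, 0.0262, 0.1649]
orientation: [-3.14, -0.001, 1.582]
force: [-0.5, -0.2, 0.5]
gripper_width: 0.4
```

Call:
jog_arm(series=[0,0,-0.01,0,0,0,0,0,-0.03,0,0,0,0,0,-0.06,0,0,0,0,0,-0.11,0,0,0,0,0,-0.12,0,0,0,0,0,-0.12,0,0,0])

```text
time: 20.85
ee_pos: [0.5094, 0.0262, 0.2865]
orientation: [3.141, -0.001, 1.582]
force: [0.8, 0.9, 0.4]
gripper_width: 0.4
```

```bash
python3 -c "
from h import *
st(); snap('side','s6.png',(235,140,315,220),7)
f=lambda p:((proj('side',p)-[235,140]+.5)*7-.5).round(1)
for z in (.166,.171,.174,.178): print(z,f([.5088,.0262,z]))"
```

```text
{'time': 20.85, 'ee_pos': [0.5094, 0.0262, 0.2865], 'orientation': [3.1409, -0.0005, 1.582], 'force': [0.7892, 0.8826, 0.4174], 'gripper_width': 0.4003, 'q': [-0.0158, -0.1348, 1.3647, 0.0006, 1.911, -0.0268]}
0.166 [215.7 341.2]
0.171 [215.1 328.7]
0.174 [214.7 321.1]
0.178 [214.1 311. ]
```

View pics/s6.png

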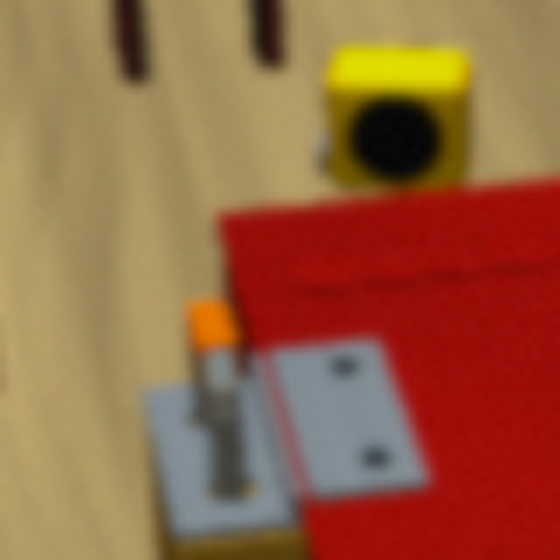

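The shackle stands upright in the lock with both legs through the plate. The sleeve centre at (215,325) matches the seated depth, the gripper is clear, and the lid is shut.

```bash
python3 -c "
from h import *
print(r.close_job()); st()"
```

```text
the job is handed in; nothing more can be done
None
the job is handed in; nothing more can be done
```

I shut the lid, put the shackle down through the hasp plate into the lock, pressed it until it clicked, let go and handed the job in at about 21 s of the 72 s. The hand-in gave no verdict.

**Lid:** It is shut. At 14 N the fingertip no longer moved, and it was within 1 mm of the shut height. The pictures show the plate flat over the lock.

**Click:** I felt the balls at about 29 mm depth, then a light ride for some 25 mm, then an inward pull of about 3 N, then the firm stop at about 58 mm. A gentle upward pull met about 4.5 N and the shackle moved back up to 1.6 mm. I then pressed it down again with about 9 N net and released it.

**Last picture:** The shackle stands upright in the lock, the gripper is about 12 cm clear, the lid is shut and the tape measure is in place. I took no last picture of the other bench items, but nothing was moved near them.

**Checks that disagreed or were indirect:**
- The two cameras differed by about 3 mm in the lock's y position. I aimed between them (0.026), and the legs went in with no side force above the noise.
- Near the stop I measured about 8–10 N/mm instead of the stated 18, and steps this small are rough to measure.
- The catches cannot be seen, so the click rests on the felt forces only.

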